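Punch change on the strap jig: stow the round punch, hold the slot punch over its guide

ROBOT

A 7-joint arm with a two-finger parallel gripper is mounted at the origin on a cart in front of the work surface, level with it; the furniture and walls round the work are solid. World frame = base frame: x ahead of the robot, y to its left, z up, the work surface at z = 0. Lengths are in mm, angles in rad, forces in N, time in s.
With the tool pointing down it reaches from about 400 to 900 mm from the base axis. Payload 5.6 kg.
Tool frame: the origin (TCP) lies midway between the tips of the shut fingers; the grasp point (between the pads) lies 19 mm behind it; x points along the fingers, y is the direction in which the jaws open and shut, and the axes are right-handed (so a half turn about x gives the same grasp; the last joint's range is limited). The gripper opens to 92 mm and grips with 3 to 60 N. Pads are 20 mm wide; open, the fingers measure 128 mm over their backs; the gripper's body (75 mm by 189 mm) begins 69 mm behind the grasp point.
Start: joints at [-0.043, 0.468, -0.012, 1.603, 0.006, 1.071, -0.056], TCP at [650.007, -0.044, 214.592] pointing down, gripper open.
Joint ranges: [-2.53, 2.53], [-0.31, 2.02], [-1.57, 1.55], [0.28, 2.44], [-1.29, 4.43], [0.15, 1.84], [-2.92, 2.92]. Speed limits (rad/s): [2.57, 2.57, 3.14, 3.14, 3.14, 3.14, 3.14].

INTERFACE

Orientations are given as a rotation vector (axis times angle).
In Python, from cell import robot, grip, kin, viewer gives the robot as it stands. Calls block until the motion is done:
- robot.movep(position, orientation): joint-space move of the TCP to a pose.
- robot.servo_line(position, feed=150, rotation=None): straight line of the TCP; rotation=None keeps the orientation; feed is the mean speed in mm/s.
- robot.goto_joints(angles): joint-space move.
- grip(opening, newtons=None): opening from 0.0 (shut) to 1.0 (fully open); newtons is the grip in N (None keeps the last); returns when the fingers have stopped.
- robot.hold(seconds).
- kin.ik(position, orientation): joint angles nearest the present ones, or None.
- robot.observe(): the state.
- viewer.read_camera(name): name is "scene" or "side" or "wrist"; returns the picture (480x640x3 uint8, red, green, blue); there is no depth.
- viewer.camera_info(name): a dict with "camera_matrix" (3x3 intrinsics, pixels), "R" (3x3) and "t" (3): a world point X has camera coordinates R X + t. Camera axes: x right, y down, z forward; pixel columns grow to the right and rows downward; lengths in mm; the calibration is good to about 2 mm. A picture is of the moment at which its call begins: read the wrist's pose just before it. camera_info takes no time and is no camera call; for the wrist camera it gives the pose at the moment of the call.
A pose or a line that the arm cannot do raises robot.IKError and nothing moves.
- robot.job_done(): hands the job in, once; it reports no verdict.
Trained networks look in the newest picture that a camera, given by its name, has taken for a name from the list of things; names that differ only in an ending like _2 or _b are one class to them, and where a whole thing is asked for, a point or a joint stands for the part that bears it (a point fixed in the world has none). Each returns a list of dicts, best first, with "confidence" (0 to 1); they miss things now and then, are a little off and sometimes report something else, mostly with a low value. They report only what shows in the picture. A call takes as long as a camera call. They do not tell look-alikes from the thing itself.
- viewer.silhouettes(name, camera): "mask" (480x640 bool, what is visible of it).
- viewer.pinpoint(name, camera): "at" ([x, y, z] in mm, in the coordinates of the camera as it stood for that picture, good to about 4 mm: a listed point, or the origin of a listed thing).
The state is a dict: "t": time; "joints": joint angles; "joint_velocities": joint speeds; "joint_torque": joint torques, N m; "tcp_pos": TCP position; "tcp_rot": TCP orientation; "contact_force": force on the tool from outside, world axes, zero at the start; "wrist_torque": the same for the moment, N m; "grip_width": opening from 0.0 (shut) to 1.0 (fully open).
Only numpy, scipy, OpenCV 4.12 (cv2) and the standard library are available. Lean on these libraries where they do the work, as an engineer would, in place of code of your own. Each camera call takes 0.05 s, during which the arm holds its last target.

TASK

The round holes are done: draw the round punch out of the punching jig and lower it gently into the empty round socket of the wooden punch stand until its collar sits down on the wood. Then take the flat-headed slot punch from the stand, carry it over the dies, and finish while still holding it upright about 1 cm above the jig's slot guide, centred on the slot and turned in line with it, ready to drop in once a strap has been slid underneath. The slot punch must never touch the jig, since its cutting edge chips; leave the spare punch and everything else lying about where they are.

Things in the scene. Friction and masses are not known exactly. Their poses are not given: they have to be found in the camera images.
- jig: Punching jig, fixed: grey base 100 x 176 mm, above it on two pillars a pale aluminium guide plate 58 x 168 mm. Origin: centre of the underside, z up, y along the plate. The plate has two guides, each with a steel rim 66 mm up: a round bush, 19 mm bore, at y = -26 mm (round punch in it at the start), and the slot guide at y = +26 mm. Studs with brass nuts at y = +-70 mm reach up to 90 mm.
- slot_guide (a point): Centre of the mouth of the slot guide, at the top of its steel rim (66 mm above the board). Opening 14.5 mm along x by 27.5 mm along y (the slot's long direction, along the length of the jig); z up.
- stand: Wooden punch stand, fixed: foot 76 x 182 mm, block 60 x 166 mm, top 64 mm above the board. Origin: centre of the underside, z up, y along its row of three sockets, each 52 mm deep: an empty round one at y = -52 mm, the slot socket (15 x 28 mm, x by y, slot punch in it) at y = 0, a round one with the spare punch at y = +52 mm.
- empty_socket (a point): Centre of the mouth of the empty round socket, on the stand's top face (64 mm above the board), 19.5 mm bore with a 2 mm chamfer, 52 mm deep; z up.
- round_punch: Steel round punch, 0.16 kg, at the start in the jig's round bush. Origin on its axis at the collar's underside, z up the axis. Collar 26 mm across, 0 to 6 mm; above it the round head to grip, 18 mm across, up to 50 mm; below it the 16 mm shank to -34 mm, taper to -40 mm, cutting tube to -46 mm. Seated, the collar rests on the rim of the hole and the tip hangs free.
- slot_punch: Steel slot punch, 0.19 kg, in the middle socket of the stand. Origin on its axis at the collar's underside, z up. Collar 22 x 35 mm (x, y), 0 to 6 mm; above it the flat head to grip, 14 x 26 mm, up to 50 mm; below it the oblong shank 11.5 x 24 mm to -38 mm and the cutting edge, 8 x 23 mm, to -46 mm. Its long direction is y; a half turn makes no difference.
- slot_tip (a point): Centre of the cutting edge of the slot punch, its lowest point, 46 mm below the punch's origin; axes as the punch's.
- spare_punch: Second round punch, like the first, in the other round socket of the stand; stays there. Origin at the underside of its collar.
- die_bar0: Long black strip die, 360 x 30 x 30 mm (length along x), lying between jig and stand; leave alone. Origin: centre of the underside.
- die_bar1: Long black strip die, 360 x 32 x 30 mm (length along x), lying beside the other; leave alone. Origin: centre of the underside.
- shears: Shears, 84 x 218 x 10 mm (length along y), lying flat behind; leave alone. Origin: centre of the underside.
- blanks_taupe: Banded stack of greyish-brown leather blanks, 108 x 65 x 14 mm, on the robot's side at the right; leave alone. Origin: centre of the underside.
- beveler: Edge beveler with a turned wooden handle, 24 x 130 x 24 mm (length along y), on the robot's side at the left; leave alone. Origin: centre of the underside.
- awl: Awl with a turned wooden handle, 26 x 132 x 26 mm (length along y), lying behind; leave alone. Origin: centre of the underside.
Things that resemble listed ones, but are neither listed nor needed, are in the scene too. What is shaped like the round_punch but green or yellow is not meant.

How it is judged (in metres and radians):
On the way, in this order (a step that is already met when the one before it is completed fails the run):
1. the round punch is seated in the empty socket of the stand and let go (horizontal distance between round_punch and empty_socket below 0.004 m and z of round_punch in the frame of empty_socket between -0.003 and 0.003 m and angle between round_punch's own z axis and vertical below 0.09 rad and contact force between the fingers and round_punch below 0.1 N), for 0.2 s.
2. the slot punch is lifted clear of the stand in the fingers (z of slot_tip in the frame of stand above 0.066 m and contact force between the fingers and slot_punch above 1 N), for 0.1 s.
At the end, for the whole second after the job is handed in: Slot punch held still in the fingers, cutting edge 3-18 mm above the slot guide's rim, not touching the jig, within 5 mm of the slot's centre, upright within 5 deg, in line within 7 deg; round punch let go in the empty socket, collar on the wood (3 mm), centred within 4 mm, upright within 5 deg (all of step 1 and horizontal distance between slot_tip and slot_guide below 0.005 m and z of slot_tip in the frame of slot_guide between 0.003 and 0.018 m and angle between slot_punch's own z axis and vertical below 0.09 rad and angle between the y axis of slot_punch and the y axis of slot_guide, either way round below 0.12 rad and contact force between slot_punch and jig below 0.1 N and contact force between the fingers and slot_punch above 1 N and linear speed of slot_punch below 0.02 m/s); the arm keeps its last pose, push and grip.
It fails at once if the slot punch touches the jig (contact force between slot_punch and jig above 1 N).
It fails at once if the round punch is forced into the stand (over 30 N) (contact force between round_punch and stand above 30 N).
It fails at once if the round punch is dropped (falls out of the fingers from about 1 cm or more) (linear speed of round_punch above 0.35 m/s and contact force between the fingers and round_punch below 0.1 N).
It fails at once if the spare punch or another bystander is shifted more than 15 mm (distance of any of die_bar0, die_bar1, shears, blanks_taupe, beveler, awl, spare_punch from where it was at the start of the episode above 0.015 m).
It also fails if it takes over 61 s, if anything falls off the work surface, if the arm or the gripper's body presses on something with over 40 N, if the wrist force passes 120 N, or if a joint passes its speed limit or range.

## Working session

There is one attempt and no reset: what is moved stays moved. The work goes in short steps, each a Python script; the robot and the scene stay as the last script left them, time stands still between calls to the robot, and variables do not carry over. Pictures are saved under pics/ and viewed, and the job is handed in when it is done.

```bash
ls; mkdir -p pics
python3 - <<'E'
from cell import robot, grip, kin, viewer
import cv2
o=robot.observe(); print(o['t'],o['tcp_pos'],o['tcp_rot'],o['grip_width'],o['contact_force'])
for c in ("scene","side","wrist"):
    im=viewer.read_camera(c); cv2.imwrite(f"pics/{c}0.png",im[:,:,::-1])
    i=viewer.camera_info(c); print(c,i)
    for n in ("jig","stand","round_punch","slot_punch","spare_punch","slot_guide","empty_socket"):
        import numpy as np
        for d in viewer.pinpoint(n,c)[:4]:
            w=np.array(i['R']).T@(np.array(d['at'])-np.array(i['t'])); print(c,n,round(d['confidence'],2),w.round(1))
print(robot.observe()['t'])
E
```

```text
pics
0.0 [ 6.49401723e+02 -3.18482059e-02  2.13623388e+02] [ 1.208289    1.21043396 -1.21060316] 0.9995576541244108 [-1.12246038 -0.29618062  0.94323674]
scene {'camera_matrix': array([[517.44223891,   0.        , 313.80417116],
       [  0.        , 517.44223891, 250.61171875],
       [  0.        ,   0.        ,   1.        ]]), 'R': array([[-0.85579049, -0.51717151, -0.01250072],
       [-0.24106623,  0.42005217, -0.87489613],
       [ 0.45772231, -0.74571429, -0.48414924]]), 't': array([482.0480799 , 186.25302994, 931.06010249])}
scene jig 0.45 [ 733.2 -139.1    0.8]
scene stand 0.92 [491.6 225.5  -0.7]
scene stand 0.54 [489.7 275.6  66.7]
scene round_punch 0.69 [ 523.1 -232.    67.8]
scene round_punch 0.58 [ 415.7 -247.2   47. ]
scene round_punch 0.56 [ 426.2 -186.3   48.1]
scene round_punch 0.5 [ 626.5 -228.9   48.4]
scene slot_punch 0.74 [494.  225.7  61.3]
scene spare_punch 0.72 [488.5 275.5  65.6]
scene slot_guide 0.86 [ 525.7 -182.1   64.8]
scene empty_socket 0.83 [501.5 178.9  60. ]
side {'camera_matrix': array([[451.49348601,   0.        , 322.24417876],
       [  0.     
[... 712 characters left out ...]
  59.9]
side empty_socket 0.32 [500.7  31.2  -1.1]
wrist {'camera_matrix': array([[421.35525594,   0.        , 315.49933628],
       [  0.        , 421.35525594, 236.45412417],
       [  0.        ,   0.        ,   1.        ]]), 'R': array([[ 9.99999834e-01,  5.75093070e-04,  1.96957741e-05],
       [ 5.44813373e-04, -9.57254166e-01,  2.89247583e-01],
       [ 1.85198142e-04, -2.89247524e-01, -9.57254321e-01]]), 't': array([-651.03200286,  -32.84242137,  391.62618675])}
wrist jig 0.66 [ 524.9 -203.6   -1.3]
wrist round_punch 0.88 [ 621.4 -232.5   46.4]
wrist round_punch 0.68 [ 521.7 -231.8   65.7]
wrist round_punch 0.62 [ 525.1 -182.5   64.2]
wrist slot_guide 0.76 [ 525.5 -183.3   67. ]
1.2
```

View pics/scene0.png

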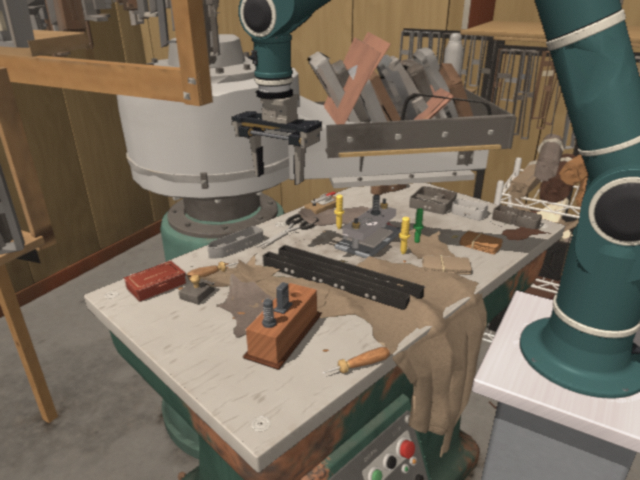

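View pics/side0.png

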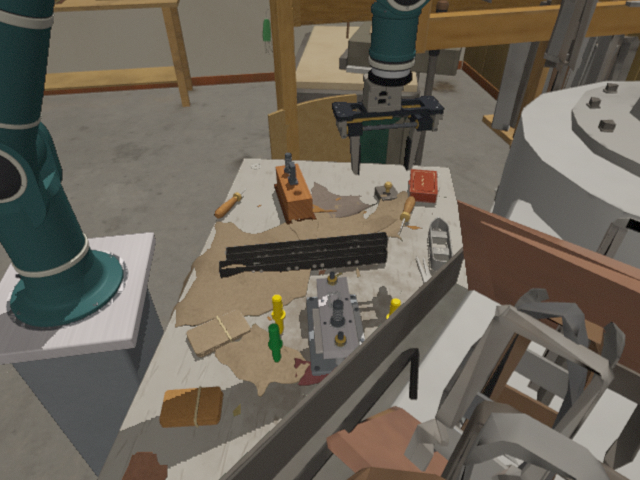

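View pics/wrist0.png

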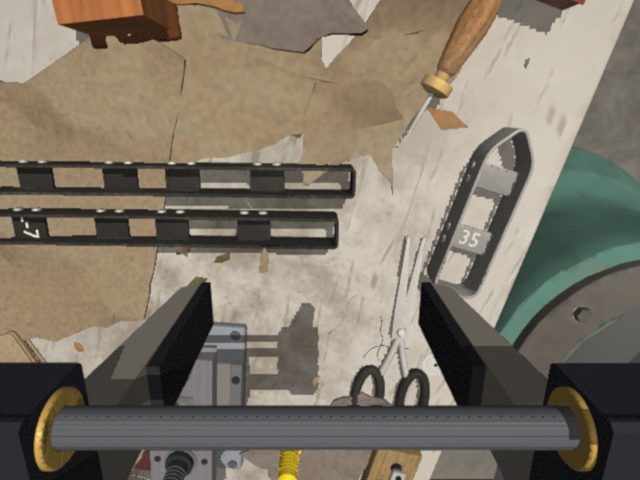

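The thing I want is the dark steel punch in the jig, at side (338,315). It could be mistaken for:
- the yellow punches at side (277,312) and (395,308)
- the green punch at side (274,340)
- the spare punch in the stand, at side (288,162)

The steel punch in the jig fits the description and lies at about (521,-233). Next I'll take close wrist views of the stand and then the jig.

```bash
cat > h.py <<'E'
from cell import robot, grip, kin, viewer
import cv2, numpy as np
from scipy.spatial.transform import Rotation as Rn
R0=Rn.from_matrix(np.array([[0,1,0],[0,0,-1],[-1,0,0]]).astype(float))  # placeholder
def rot(yaw):
    # tool x down, tool y along world +x or as at the start, turned by yaw about world z
    b=Rn.from_rotvec([1.2092,1.2092,-1.2092])
    return (Rn.from_euler('z',yaw)*b).as_rotvec()
def look(c,f,names=()):
    i=viewer.camera_info(c); im=viewer.read_camera(c); cv2.imwrite("pics/"+f,im[:,:,::-1])
    np.savez("pics/"+f+".npz",im=im,K=i['camera_matrix'],R=i['R'],t=i['t'])
    for n in names:
        for d in viewer.pinpoint(n,c)[:4]:
            w=np.array(i['R']).T@(np.array(d['at'])-np.array(i['t'])); print(c,n,round(d['confidence'],2),w.round(1))
    return im,i
def px2w(i,u,v,z):
    K,R,t=(np.array(i[k]) for k in ('K' if 'K' in i else 'camera_matrix','R','t'))
    d=R.T@np.linalg.inv(K)@np.array([u,v,1.]); C=-R.T@t
    return C+d*(z-C[2])/d[2]
def st():
    o=robot.observe(); print('t',round(o['t'],2),'p',np.round(o['tcp_pos'],1),'r',np.round(o['tcp_rot'],3),'g',round(o['grip_width'],3),'F',np.round(o['contact_force'],1)); return o
E
python3 - <<'E'
from h import *
b=Rn.from_rotvec([1.2092,1.2092,-1.2092]).as_matrix(); print(b.round(2))
robot.movep([495,250,250],rot(0)); robot.hold(0.2); st()
look('wrist','stand1.png',("stand","slot_punch","spare_punch","empty_socket"))
robot.movep([522,-165,250],rot(0)); robot.hold(0.2); st()
look('wrist','jig1.png',("jig","round_punch","slot_guide"))
E
```

```text
[[-0.  1. -0.]
 [ 0. -0. -1.]
 [-1. -0. -0.]]
t 2.54 p [495.8 248.7 249.7] r [ 1.211  1.208 -1.211] g 1.0 F [-0.4  0.6  0.1]
wrist stand 0.64 [ 4.937e+02  2.257e+02 -1.000e-01]
wrist spare_punch 0.74 [491.  275.7  65.6]
wrist empty_socket 0.62 [498.9 170.3  62.7]
t 4.53 p [ 522.3 -163.9  250. ] r [ 1.208  1.21  -1.208] g 0.996 F [ 0.4 -0.6 -0. ]
wrist jig 0.7 [ 5.250e+02 -2.033e+02  4.000e-01]
wrist round_punch 0.93 [ 622.2 -234.    46.2]
wrist round_punch 0.86 [ 422.3 -193.3   43.5]
wrist round_punch 0.58 [ 523.  -230.9   66.2]
wrist round_punch 0.52 [ 413.8 -252.3   45.5]
wrist slot_guide 0.77 [ 525.4 -181.8   63.1]
```

View pics/stand1.png

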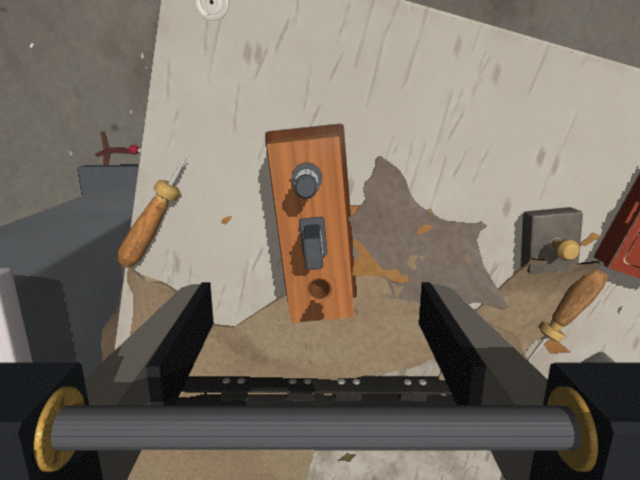

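View pics/jig1.png

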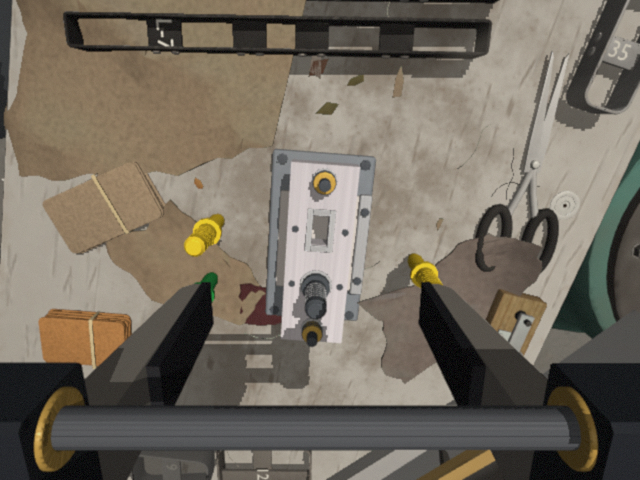

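The stand view shows the spare punch at (306,182), the slot punch at (313,243) and the empty socket at (319,289). The jig view shows the slot guide at (320,230) and the dark round punch at (315,295). I'll crop both for accurate measurements.

Run:
```python
import cv2
a=cv2.imread('pics/stand1.png')[110:340,250:370]; b=cv2.imread('pics/jig1.png')[140:360,255:385]
a=cv2.resize(a,None,fx=2.6,fy=2.6,interpolation=cv2.INTER_CUBIC); cv2.imwrite('pics/stand1c.png',a)
b=cv2.resize(b,None,fx=2.7,fy=2.7,interpolation=cv2.INTER_CUBIC); cv2.imwrite('pics/jig1c.png',b)
```

```text
(no output)
```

View pics/stand1c.png

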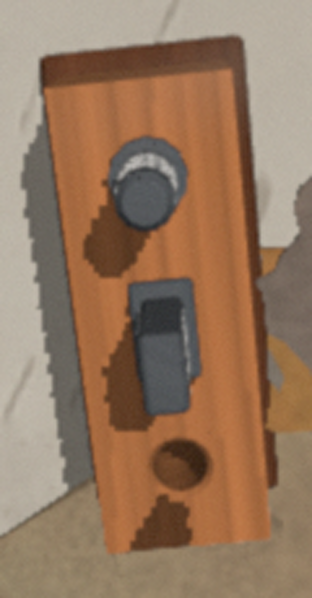

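View pics/jig1c.png

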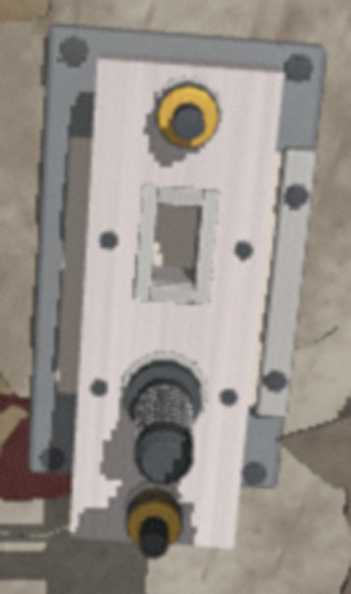

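Run:
```python
from h import *
S=np.load('pics/stand1.png.npz'); J=np.load('pics/jig1.png.npz')
s=lambda x,y,z=64: px2w(S,250+x/2.6,110+y/2.6,z)[:2]
j=lambda x,y,z=66: px2w(J,255+x/2.7,140+y/2.7,z)[:2]
c=np.array([s(43,88),s(234,67),s(270,540),s(107,553)]);print(c.round(1),c.mean(0).round(1),np.linalg.norm(c-np.roll(c,-1,0),axis=1).round(1))
d=c[0]+c[1]-c[2]-c[3];print('yaw',np.degrees(np.arctan2(-d[0],d[1])))
print('socket',s(181,464)); print('sparecollar ctr',s(148,183,70)); print('slot head top',s(167,377,114), 'collar', s(165,328,70))
c=np.array([j(142,184),j(217,190),j(209,305),j(133,298)]);print(c.round(1),c.mean(0).round(1),np.linalg.norm(c-np.roll(c,-1,0),axis=1).round(1))
d=c[0]+c[1]-c[2]-c[3];print('yaw',np.degrees(np.arctan2(-d[0],d[1])))
c=np.array([j(97,57,62),j(285,71,62),j(234,548,62),j(71,535,62)]);print(c.round(1),c.mean(0).round(1),np.linalg.norm(c-np.roll(c,-1,0),axis=1).round(1))
d=c[0]+c[1]-c[2]-c[3];print('yaw',np.degrees(np.arctan2(-d[0],d[1])))
print('rp top',j(164,453,116),'collar',j(164,390,72))
```

```text
[[456.4 303.5]
 [517.1 309.9]
 [532.5 144. ]
 [473.7 138.9]] [494.9 224.1] [ 60.9 166.6  59.  165.5]
yaw 5.654375973286204
socket [500.43653291 173.72967854]
sparecollar ctr [489.71238684 274.10311971]
slot head top [495.80224431 223.74351209] collar [495.00063193 225.57320818]
[[ 516.6 -163.1]
 [ 540.5 -165. ]
 [ 538.5 -203.7]
 [ 513.5 -201.4]] [ 527.2 -183.3] [24.  38.8 25.1 38.4]
yaw -3.757981842007535
[[ 502.6 -123.5]
 [ 561.3 -127.7]
 [ 548.8 -296.4]
 [ 491.  -291.4]] [ 525.9 -209.7] [ 58.9 169.2  58.1 168.3]
yaw -4.093563435435359
rp top [ 523.72738026 -232.49006557] collar [ 523.74625048 -231.40328431]
```

```bash
cat >> h.py <<'E'
def proj(i,P):
    K,R,t=(np.array(i[k]) for k in ('K' if 'K' in i else 'camera_matrix','R','t'))
    P=np.atleast_2d(P); q=(K@(R@P.T+t[:,None])).T; return q[:,:2]/q[:,2:]
def circ(c,r,z,n=40):
    a=np.linspace(0,2*np.pi,n); return np.c_[c[0]+r*np.cos(a),c[1]+r*np.sin(a),np.full(n,z)]
def over(im,i,polys,x0,y0,x1,y1,f,out):
    b=cv2.resize(im[y0:y1,x0:x1],None,fx=f,fy=f,interpolation=cv2.INTER_CUBIC)
    for P,col in polys:
        q=((proj(i,P)-[x0-.5,y0-.5])*f).round().astype(int)
        cv2.polylines(b,[q.reshape(-1,1,2)],False,col,1)
    cv2.imwrite(out,b)
E
python3 - <<'E'
from h import *
G=(0,255,0);Rd=(0,0,255);B=(255,0,0)
def polys(c):
    return [(circ(c,9,116),G),(circ(c,13,66),Rd),(circ(c,13,72),B)]
im=cv2.imread('pics/side0.png'); i=viewer.camera_info('side')
over(im,i,polys((523.7,-235)),290,260,390,360,6,'pics/o_side.png')
im=cv2.imread('pics/jig1.png'); i=np.load('pics/jig1.png.npz')
over(im,i,polys((523.7,-235)),270,200,370,350,4,'pics/o_jig.png')
a=cv2.imread('pics/o_side.png');b=cv2.imread('pics/o_jig.png')
b=cv2.resize(b,(400,600)); print(cv2.imwrite('pics/o.png',np.hstack([cv2.resize(a,(400,400)),b[:400]])) if 0 else cv2.imwrite('pics/o.png',np.hstack([cv2.resize(a,(400,400)),b[200:600]])))
E
```

```text
True
```

View pics/o.png

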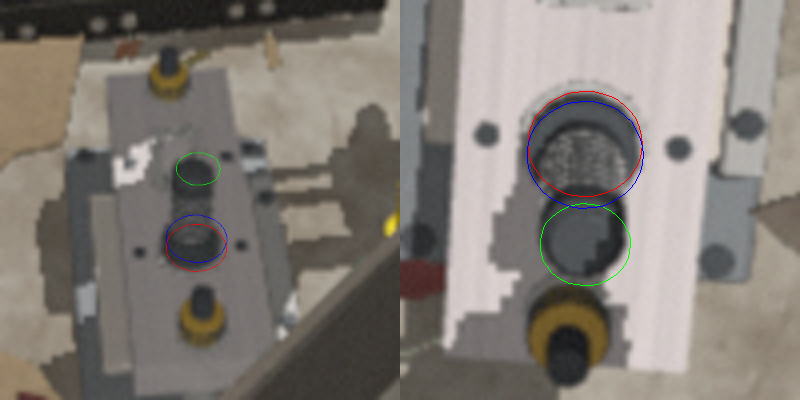

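The overlay fits with the punch axis at about (523.2,-234), within 1 mm in y in both views. I'll grasp it there.

Run:
```python
from h import *
y=np.radians(-3.9)
grip(0.6,25)
robot.movep([523.2,-234,160],rot(y)); st()
robot.servo_line([523.2,-234,80],feed=80); st()
grip(0.0,25); o=st()
robot.hold(.2); st()
look('wrist','grasp1.png'); look('side','grasp1s.png')
```

```text
t 5.94 p [ 523.5 -233.4  160.3] r [ 1.259  1.177 -1.259] g 0.602 F [1.2 0.5 1.6]
t 7.09 p [ 523.6 -234.2   80.5] r [ 1.259  1.175 -1.259] g 0.597 F [ 0.4 -0.1  0.4]
t 7.74 p [ 523.  -234.    80.1] r [ 1.259  1.177 -1.259] g 0.191 F [-0.8  0.3  0.8]
t 7.94 p [ 523. -234.   80.] r [ 1.259  1.177 -1.259] g 0.194 F [-1.2  0.9  2. ]
```

View pics/grasp1.png

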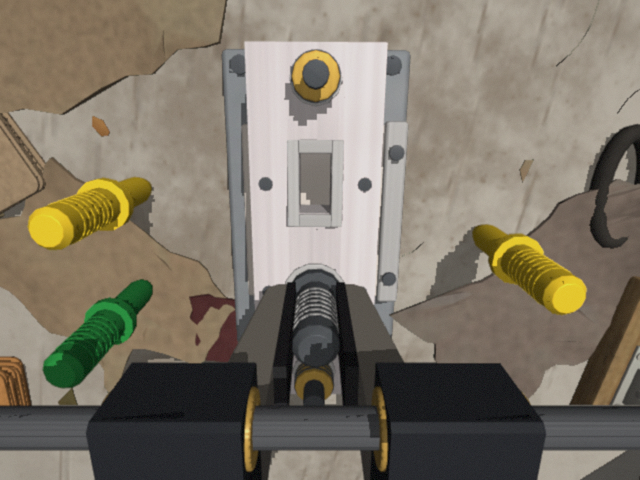

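View pics/grasp1s.png

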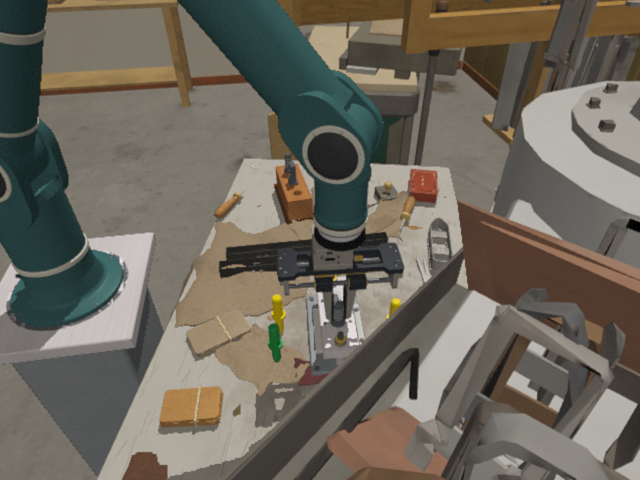

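The punch is gripped: the opening reads 17.9 mm, which matches the 18 mm head. From this closer view I'll check the slot pose and where the punch sits in the fingers.

Run:
```python
from h import *
G=(0,255,0);Rd=(0,0,255);B=(255,0,0)
im=cv2.imread('pics/grasp1.png'); i=np.load('pics/grasp1.png.npz')
c=(523.2,-234); y=np.radians(-3.9); M=np.array([[np.cos(y),-np.sin(y)],[np.sin(y),np.cos(y)]])
s=np.array(c)+M@[0,52]; print(s)
def rect(s,w,h,z): return np.c_[s+(M@(np.array([[-1,-1],[1,-1],[1,1],[-1,1],[-1,-1]])*[w/2,h/2]).T).T,np.full(5,z)]
over(im,i,[(circ(c,9,116),G),(circ(c,13,66),Rd),(circ(c,13,72),B),(rect(s,14.5,27.5,66),Rd)],250,120,390,380,2.3,'pics/o2.png')
```

```text
[ 526.73679511 -182.1204175 ]
```

View pics/o2.png

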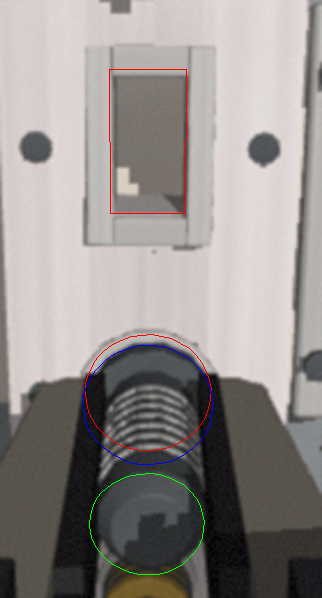

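Run:
```python
from h import *
G=(0,255,0);Rd=(0,0,255);B=(255,0,0)
im=cv2.imread('pics/stand1.png'); i=np.load('pics/stand1.png.npz')
c=np.array((494.9,224.1)); y=np.radians(5.65); M=np.array([[np.cos(y),-np.sin(y)],[np.sin(y),np.cos(y)]])
e=c+M@[0,-52]; p=c+M@[0,52]; print(e)
def rect(s,w,h,z): return np.c_[s+(M@(np.array([[-1,-1],[1,-1],[1,1],[-1,1],[-1,-1]])*[w/2,h/2]).T).T,np.full(5,z)]
over(im,i,[(circ(e,11.75,64),G),(circ(e,9.75,62),B),(circ(p,9,114),G),(circ(p,13,70),B),(rect(c,14,26,114),G),(rect(c,22,35,70),B),(rect(c,60,166,64),Rd)],250,110,370,340,2.6,'pics/o3.png')
i=viewer.camera_info('side'); im=cv2.imread('pics/side0.png')
over(im,i,[(circ(e,11.75,64),G),(circ(e,9.75,62),B),(circ(p,9,114),G),(circ(p,13,70),B),(rect(c,14,26,114),G),(rect(c,22,35,70),B),(rect(c,60,166,64),Rd)],260,145,330,230,7,'pics/o4.png')
```

```text
[500.01947084 172.35262308]
```

View pics/o3.png

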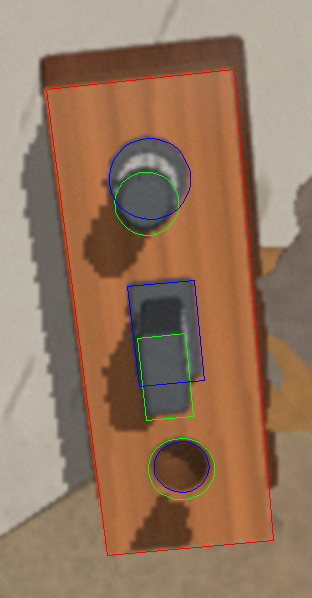

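View pics/o4.png

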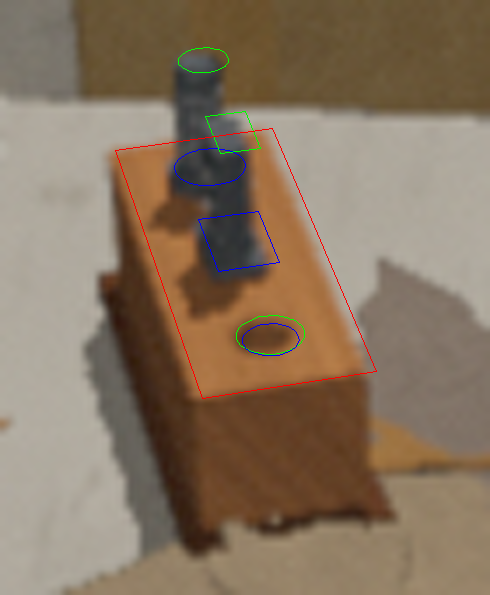

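Run:
```python
from h import *
robot.servo_line([523.2,-234,190],feed=120); st()
robot.servo_line([499.9,172.9,190],feed=230,rotation=rot(np.radians(5.65))); st()
robot.servo_line([499.9,172.9,132],feed=100); robot.hold(.2); st()
look('wrist','pre.png'); look('scene','pres.png'); look('side','prei.png')
```

```text
t 9.11 p [ 522.6 -233.8  189.1] r [ 1.259  1.178 -1.26 ] g 0.19 F [-0.1 -1.  -2.2]
t 11.03 p [500.1 171.7 190. ] r [ 1.137  1.253 -1.138] g 0.187 F [-0.3 -1.2 -1.7]
t 11.97 p [500.4 173.1 132.7] r [ 1.137  1.254 -1.135] g 0.19 F [-0.8 -0.4 -1.9]
```

View pics/pre.png

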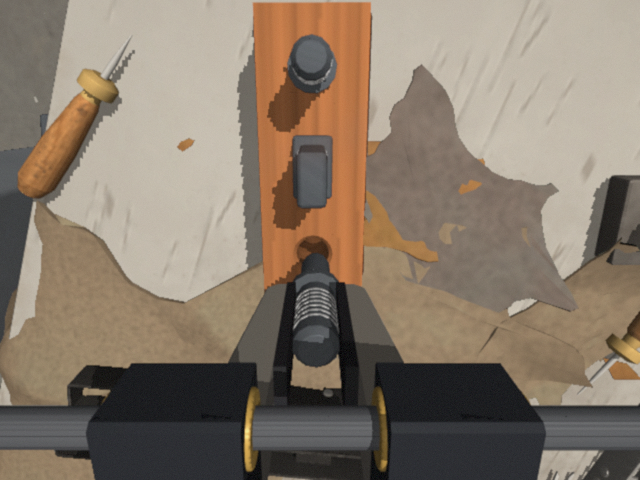

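Run:
```python
from h import *
G=(0,255,0);Rd=(0,0,255);B=(255,0,0)
e=(499.9,172.9); z=132-14
P=[(circ(e,11.75,64),G),(circ(e,9,z+50),Rd),(circ(e,13,z),B),(circ(e,8,z-34),Rd)]
for c,f,(x,y) in (('side','prei',(265,130)),('scene','pres',(245,265))):
    over(cv2.imread(f'pics/{f}.png'),viewer.camera_info(c),P,x,y,x+70,y+80,5.7,f'pics/q{f}.png')
cv2.imwrite('pics/q.png',np.hstack([cv2.imread('pics/qprei.png'),cv2.imread('pics/qpres.png')]))
```

```text
(no output)
```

View pics/q.png

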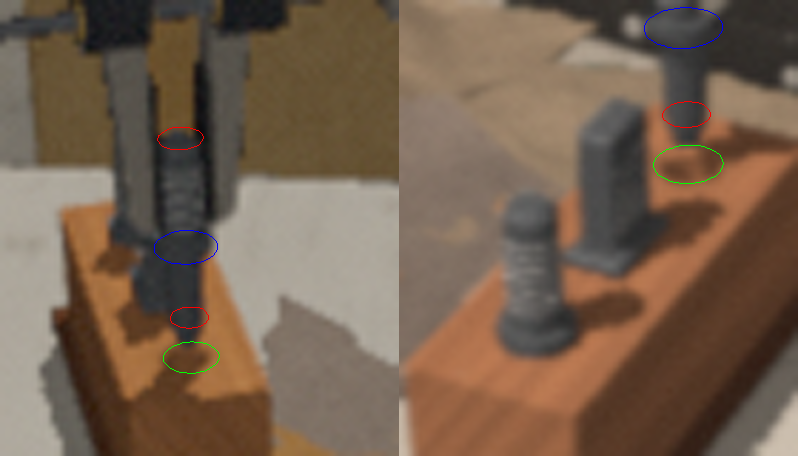

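Run:
```python
from h import *
G=(0,255,0);Rd=(0,0,255);B=(255,0,0)
im=cv2.imread('pics/pre.png'); i=np.load('pics/pre.png.npz')
c=np.array((494.8,224.6)); y=np.radians(5.65); M=np.array([[np.cos(y),-np.sin(y)],[np.sin(y),np.cos(y)]])
e=c+M@[0,-52]; p=c+M@[0,52]; print(e); z=118
def rect(s,w,h,z): return np.c_[s+(M@(np.array([[-1,-1],[1,-1],[1,1],[-1,1],[-1,-1]])*[w/2,h/2]).T).T,np.full(5,z)]
over(im,i,[(circ(e,11.75,64),G),(circ(e,9.75,62),B),(circ(e,8,z-34),Rd),(circ(p,9,114),G),(circ(p,13,70),B),(rect(c,14,26,114),G),(rect(c,22,35,70),B),(rect(c,60,166,64),Rd)],240,20,390,300,2.1,'pics/o5.png')
```

```text
[499.91947084 172.85262308]
```

View pics/o5.png

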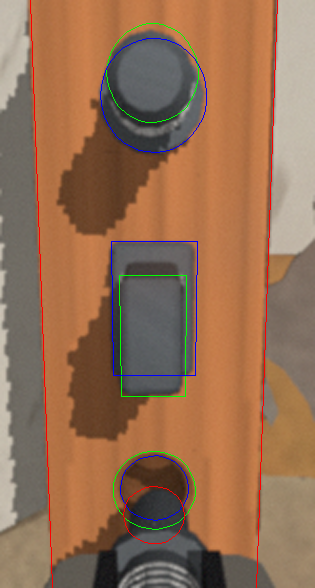

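All overlays agree within 1 mm. I'll lower it in small steps and watch the force.

Run:
```python
from h import *
x,y=499.9,172.9
robot.servo_line([x,y,105],feed=50); o=st()
f0=-1.9
for z in (97,91,87,84,82,81,80,79,78.5,78,77.5,77):
    robot.servo_line([x,y,z],feed=25); o=st()
    F=np.array(o['contact_force'])
    if F[2]>3 or np.hypot(*F[:2])>6: print('contact'); break
look('wrist','seat.png'); look('side','seats.png')
```

```text
t 12.81 p [499.9 173.  104.9] r [ 1.136  1.254 -1.136] g 0.188 F [ 0.   0.4 -1.7]
t 13.28 p [499.9 172.9  96.9] r [ 1.136  1.254 -1.136] g 0.189 F [-0.3 -0.1 -2. ]
t 13.67 p [499.8 172.8  90.8] r [ 1.136  1.254 -1.137] g 0.191 F [ 0.1  0.4 -2.3]
t 13.97 p [499.8 172.8  86.8] r [ 1.136  1.254 -1.137] g 0.188 F [ 1.3  0.2 -1.7]
t 14.24 p [499.8 172.8  83.8] r [ 1.136  1.254 -1.137] g 0.19 F [-0.8 -1.1 -2. ]
t 14.49 p [499.8 172.8  81.9] r [ 1.136  1.254 -1.137] g 0.189 F [-0.2 -0.2 -2.4]
t 14.74 p [499.9 172.9  81. ] r [ 1.136  1.254 -1.136] g 0.19 F [ 0.  -0.6 -1.9]
t 14.99 p [499.9 172.9  80. ] r [ 1.136  1.254 -1.136] g 0.191 F [ 0.3 -0.1 -1.2]
t 15.24 p [499.9 172.9  78.9] r [ 1.136  1.254 -1.136] g 0.187 F [ 0.8  0.6 -2. ]
t 15.49 p [499.9 172.9  78.5] r [ 1.136  1.254 -1.136] g 0.189 F [-0.5 -0.4 -1.6]
t 15.74 p [500.  172.9  78. ] r [ 1.136  1.254 -1.136] g 0.188 F [-0.2 -0.2 -0.2]
t 15.99 p [500. 173.  78.] r [ 1.137  1.254 -1.136] g 0.19 F [-1.9 -0.4  5.3]
contact
```

View pics/seat.png

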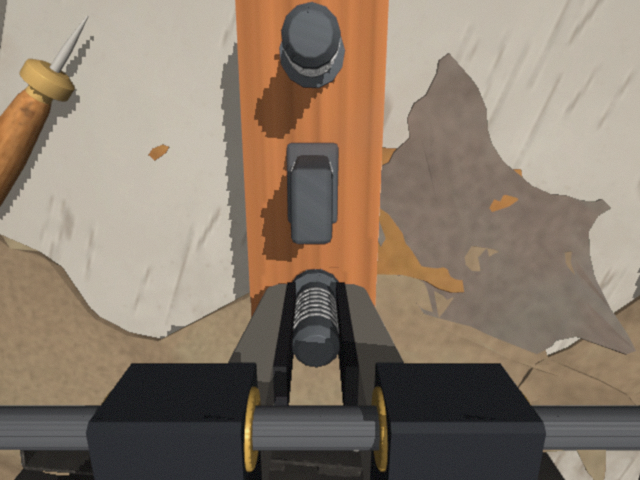

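The collar made contact exactly at the predicted height. I'll release, lift and check.

Run:
```python
from h import *
grip(0.5); robot.hold(.4); st()
robot.servo_line([499.9,172.9,165],feed=120); 
robot.servo_line([494.8,240,175],feed=150); robot.hold(.2); st()
look('wrist','rel.png'); 
look('side','rels.png')
G=(0,255,0);Rd=(0,0,255);B=(255,0,0)
im=cv2.imread('pics/rel.png'); i=np.load('pics/rel.png.npz')
c=np.array((494.8,224.6)); y=np.radians(5.65); M=np.array([[np.cos(y),-np.sin(y)],[np.sin(y),np.cos(y)]])
e=c+M@[0,-52]; p=c+M@[0,52]
def rect(s,w,h,z): return np.c_[s+(M@(np.array([[-1,-1],[1,-1],[1,1],[-1,1],[-1,-1]])*[w/2,h/2]).T).T,np.full(5,z)]
over(im,i,[(circ(e,9,114),G),(circ(e,13,70),B),(circ(p,9,114),G),(circ(p,13,70),B),(rect(c,14,26,114),G),(rect(c,22,35,70),B),(rect(c,60,166,64),Rd)],220,60,420,360,2,'pics/o6.png')
```

```text
t 17.07 p [499.9 172.9  77.5] r [ 1.136  1.254 -1.136] g 0.501 F [-0.8 -0.5 -0.7]
t 18.75 p [495.  238.6 174.8] r [ 1.137  1.253 -1.138] g 0.499 F [-0.4 -0.2  0.4]
```

View pics/o6.png

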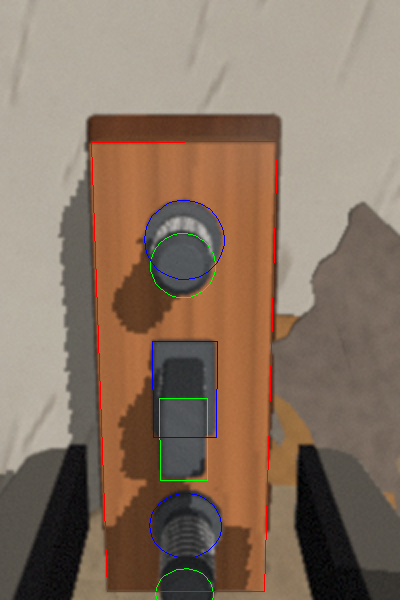

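Run:
```python
import cv2
cv2.imwrite('pics/relsc.png',cv2.resize(cv2.imread('pics/rels.png')[130:240,250:350],None,fx=5,fy=5,interpolation=2))
```

```text
(no output)
```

View pics/relsc.png

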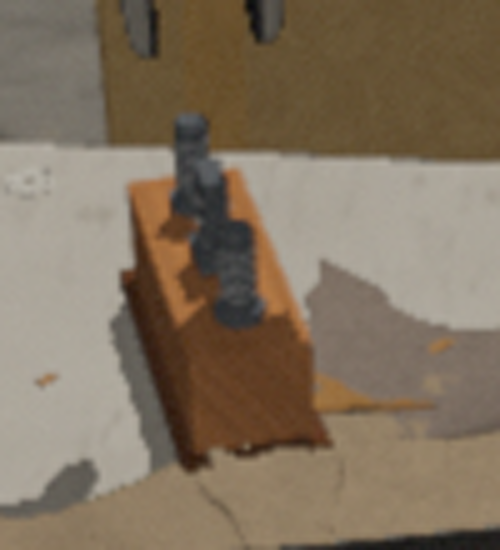

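The round punch is seated: its collar matches the model in both views. Next is the slot punch at (494.8,224.6).

Run:
```python
from h import *
x,y=494.8,224.6; r=rot(np.radians(5.65))
robot.servo_line([x,y,165],feed=100,rotation=r)
robot.servo_line([x,y,78],feed=80); st()
grip(0.0,35); robot.hold(.2); st(); look('wrist','sg.png')
robot.servo_line([x,y,200],feed=80); robot.hold(.2); st()
look('wrist','sl.png'); look('side','sls.png')
```

```text
t 20.42 p [495.2 224.8  78.5] r [ 1.137  1.254 -1.135] g 0.498 F [-0.   1.  -0.1]
t 21.2 p [494.5 224.6  78.1] r [ 1.136  1.255 -1.137] g 0.149 F [-2.1 -1.   2.9]
t 23.12 p [494.7 224.5 199.7] r [ 1.136  1.254 -1.137] g 0.148 F [ 0.1  0.6 -2.2]
```

View pics/sg.png

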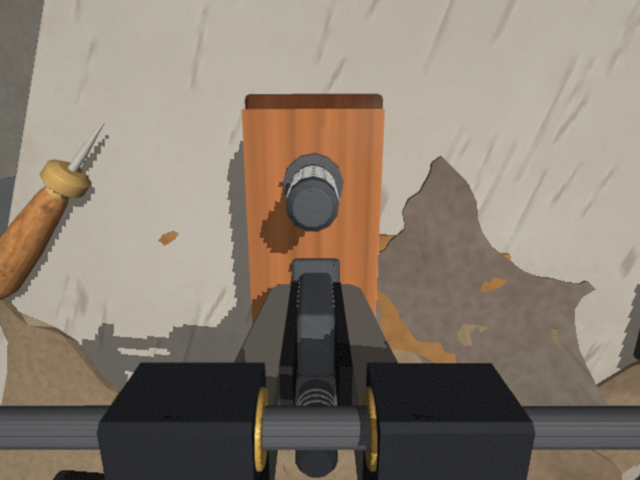

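View pics/sl.png

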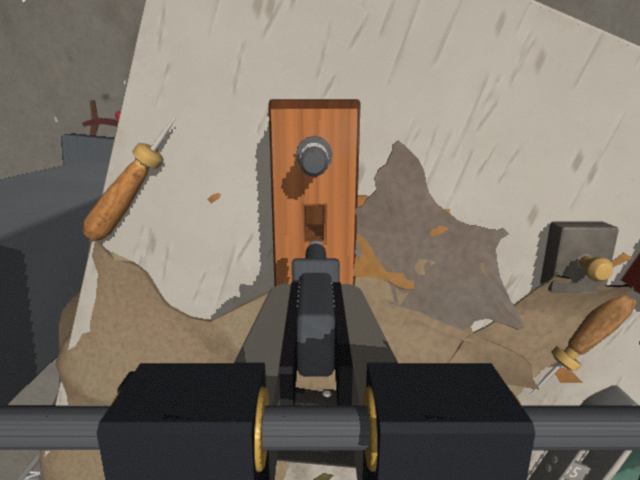

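View pics/sls.png

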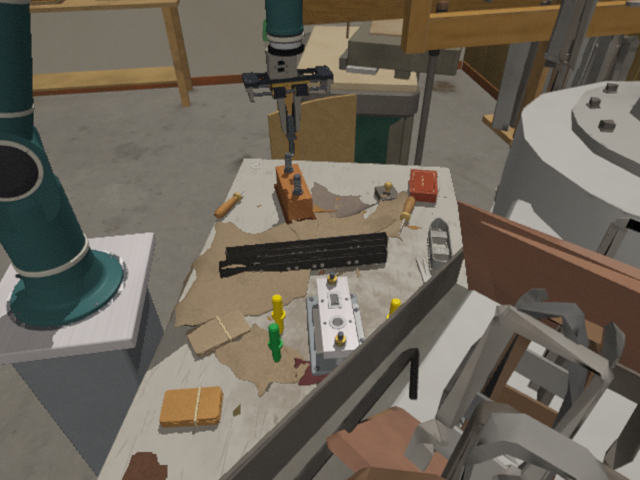

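Run:
```python
from h import *
robot.servo_line([526.9,-183.0,200],feed=200,rotation=rot(np.radians(-3.9))); robot.hold(.3); st()
look('wrist','c1.png',('slot_punch','slot_guide')); look('side','c1s.png'); look('scene','c1c.png')
G=(0,255,0);Rd=(0,0,255);B=(255,0,0)
im=cv2.imread('pics/c1.png'); i=np.load('pics/c1.png.npz')
c=np.array((526.9,-183.0)); y=np.radians(-3.9); M=np.array([[np.cos(y),-np.sin(y)],[np.sin(y),np.cos(y)]])
def rect(s,w,h,z): return np.c_[s+(M@(np.array([[-1,-1],[1,-1],[1,1],[-1,1],[-1,-1]])*[w/2,h/2]).T).T,np.full(5,z)]
rd=c+M@[0,-52]; j=c+M@[0,-26]
P=[(rect(c,14,26,236),G),(rect(c,22,35,192),G),(rect(c,22,35,186),B),(rect(c,14.5,27.5,66),Rd),(circ(rd,9.5,66),Rd),(rect(j,58,168,62),Rd)]
over(im,i,P,220,120,420,400,2.1,'pics/o7.png')
for cn,f,(x,y) in (('side','c1s',(290,210)),('scene','c1c',(320,160))):
    over(cv2.imread(f'pics/{f}.png'),viewer.camera_info(cn),P,x,y,x+100,y+150,3.9,f'pics/q{f}.png')
cv2.imwrite('pics/q7.png',np.hstack([cv2.imread('pics/qc1s.png'),cv2.imread('pics/qc1c.png')]))
```

```text
t 25.72 p [ 527.  -182.7  200. ] r [ 1.259  1.177 -1.259] g 0.149 F [-0.3 -0.4 -2.5]
wrist slot_punch 0.71 [ 529.2 -183.9  181.8]
wrist slot_guide 0.76 [ 526.4 -179.5   64.8]
```

View pics/o7.png

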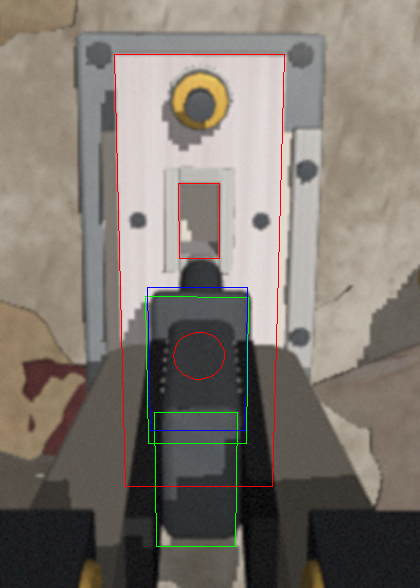

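View pics/q7.png

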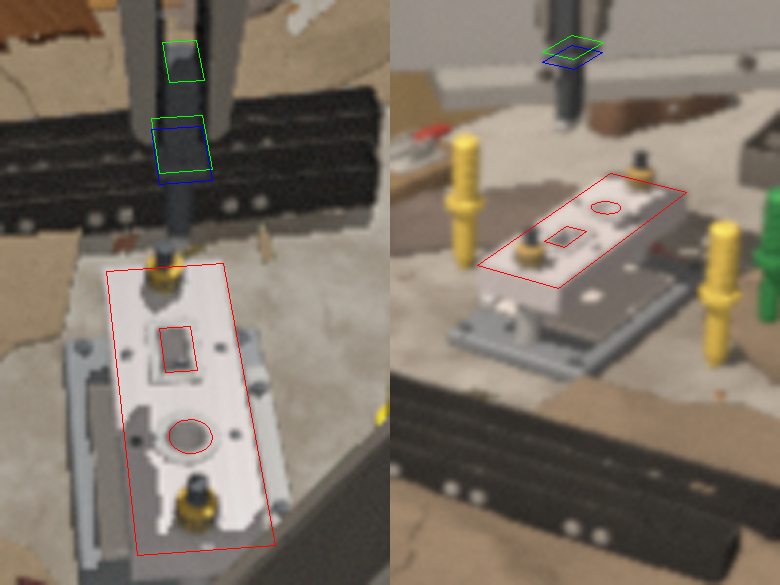

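Everything lines up within about 1 mm, so I'll lower to about 11 mm above the rim.

Run:
```python
from h import *
robot.servo_line([526.5,-183.0,136.5],feed=50); robot.hold(.5); st()
look('wrist','f.png'); look('side','fs.png'); look('scene','fc.png')
G=(0,255,0);Rd=(0,0,255);B=(255,0,0)
c=np.array((526.9,-183.0)); y=np.radians(-3.9); M=np.array([[np.cos(y),-np.sin(y)],[np.sin(y),np.cos(y)]])
def rect(s,w,h,z): return np.c_[s+(M@(np.array([[-1,-1],[1,-1],[1,1],[-1,1],[-1,-1]])*[w/2,h/2]).T).T,np.full(5,z)]
z=122.5
P=[(rect(c,14,26,z+50),G),(rect(c,22,35,z),B),(rect(c,8,23,z-46),G),(rect(c,14.5,27.5,66),Rd)]
i=np.load('pics/f.png.npz'); over(cv2.imread('pics/f.png'),i,P,240,120,400,400,2,'pics/o8.png')
for cn,f,(x,y) in (('side','fs',(290,230)),('scene','fc',(320,160))):
    over(cv2.imread(f'pics/{f}.png'),viewer.camera_info(cn),P,x,y,x+85,y+100,4.7,f'pics/q{f}.png')
cv2.imwrite('pics/q8.png',np.hstack([cv2.imread('pics/qfs.png'),cv2.imread('pics/qfc.png')]))
```

```text
t 27.88 p [ 526.5 -183.   136.5] r [ 1.259  1.176 -1.259] g 0.149 F [-0.1 -0.2 -2.3]
```

View pics/o8.png

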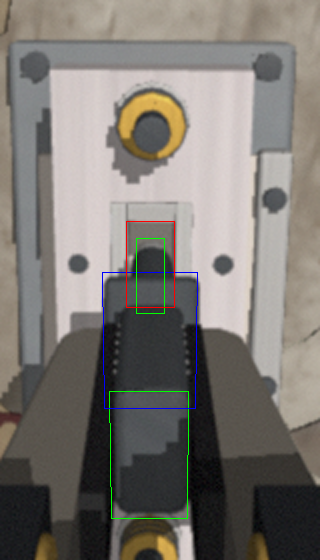

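View pics/q8.png

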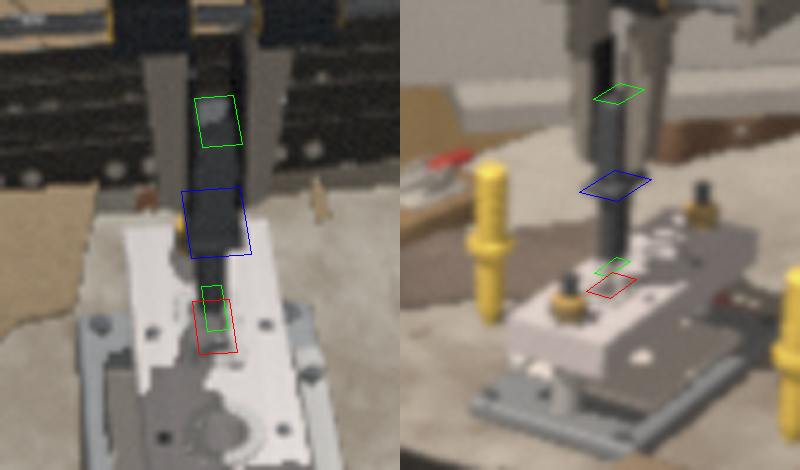

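Run:
```python
from h import *
c=np.array((526.9,-183.0)); y=np.radians(-3.9); M=np.array([[np.cos(y),-np.sin(y)],[np.sin(y),np.cos(y)]])
def rect(s,w,h,z): return np.c_[s+(M@(np.array([[-1,-1],[1,-1],[1,1],[-1,1],[-1,-1]])*[w/2,h/2]).T).T,np.full(5,z)]
i=np.load('pics/f.png.npz'); im=cv2.imread('pics/f.png'); im=np.clip(im.astype(float)**.6*8,0,255).astype(np.uint8)
z=122.5
over(im,i,[],280,210,350,300,6,'pics/a.png')
over(im,i,[(rect(c,22,35,z),(255,0,0)),(rect(c,22,35,z+6),(255,0,0)),(rect(c,11.5,24,z-38),(0,255,255)),(rect(c,8,23,z-46),(0,255,0)),(rect(c,14.5,27.5,66),(0,0,255))],280,210,350,300,6,'pics/b.png')
cv2.imwrite('pics/ab.png',cv2.resize(np.hstack([cv2.imread('pics/a.png'),cv2.imread('pics/b.png')]),(780,502)))
```

View pics/ab.png

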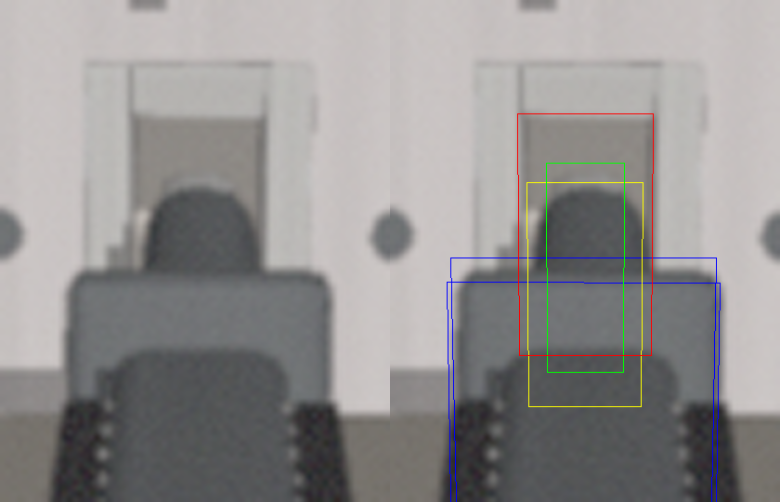

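The edge sits about 0.8 mm toward -y of the slot centre. I'll nudge it by 0.7 mm, check once more, and hand in.

Run:
```python
from h import *
robot.servo_line([526.4,-182.3,136.5],feed=20); robot.hold(.6); st()
look('wrist','g.png',('slot_tip','slot_guide')); look('scene','gc.png',('slot_tip','slot_guide')); look('side','gs.png',('slot_tip','slot_guide','round_punch','empty_socket'))
a=cv2.imread('pics/gs.png')[140:370,250:390]; cv2.imwrite('pics/gg.png',cv2.resize(a,None,fx=2.6,fy=2.6))
```

```text
t 28.88 p [ 526.4 -182.3  136.5] r [ 1.259  1.176 -1.259] g 0.149 F [-0.8  0.4 -0.7]
wrist slot_guide 0.82 [ 525.2 -182.3   67.4]
scene slot_tip 0.66 [ 524.4 -183.8   74.3]
scene slot_guide 0.91 [ 527.1 -181.6   65.2]
scene slot_guide 0.7 [ 526.6 -181.7   76.4]
scene slot_guide 0.5 [ 308.1 -173.9   -4.2]
scene slot_guide 0.45 [497.9 175.3  62. ]
side slot_tip 0.87 [ 526.1 -184.1   77.6]
side slot_tip 0.51 [5.041e+02 3.000e+01 2.000e-01]
side slot_guide 0.95 [ 524.6 -181.    66.4]
side round_punch 0.81 [ 424.3 -187.9   43.3]
side round_punch 0.77 [ 414.1 -248.2   45.5]
side round_punch 0.72 [496.4 169.9  68.7]
side round_punch 0.69 [ 619.2 -231.5   46.9]
side empty_socket 0.69 [495.7 178.1  62.3]
```

View pics/gg.png

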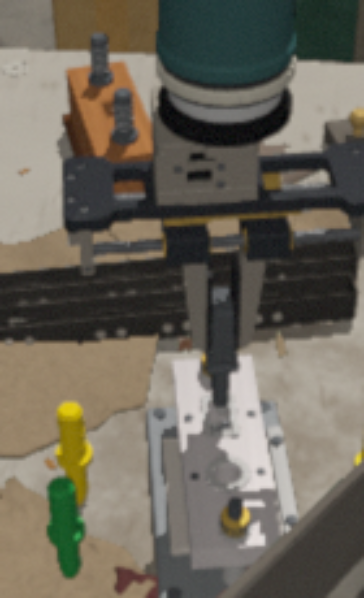

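The detectors put the tip 2–3 mm toward -y (they are good to about 4 mm), while my overlay says about 0. I'll add another 0.8 mm as a compromise and hand in.

Run:
```python
from h import *
robot.servo_line([526.4,-181.5,136.5],feed=20); robot.hold(.6); st()
print(robot.job_done()); st()
```

```text
t 30.28 p [ 526.4 -181.5  136.5] r [ 1.259  1.176 -1.259] g 0.147 F [ 0.6  0.1 -3. ]
the job is handed in; nothing more can be done
None
the job is handed in; nothing more can be done
```

I handed the job in at about 30 s, with both punches where the task wants them by my own checks. The simulator gave no verdict.

**Round punch:** I drew it out of the jig and lowered it into the empty socket of the stand. Contact came at the height predicted for the collar on the wood, with about 7 N of push, and I let go there. Views after the release showed the collar centred within about 1 mm and the punch upright.

**Slot punch:** I lifted it from the stand and carried it over the dies. It is now held with a 35 N grip, turned in line with the slot, with the cutting edge about 10 mm above the slot guide's rim. No contact force showed up near the jig.

**Checks that disagreed:** My image overlay put the edge within about 1 mm of the slot's centre after a first small correction. The detectors put it 2–3 mm toward -y, though they are only good to about 4 mm. I moved it 0.8 mm toward +y as a compromise and did not take another picture after that. By either reading it should be well inside the 5 mm limit.

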